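# Load the pigment jar on the jar mill

### The job

Take the jar with the red lid and lay it gently on its side on the jar mill's two rollers, in the middle between the end plates, with its lid pointing away from the grey drive housing, and let go of it. Then push the mill's red-knobbed lever all the way across to put the rollers in gear. Leave the jars with the blue and white lids standing where they are.

Things in the scene. Friction and masses are not known exactly. Their poses are not given: they have to be found in the camera images.
- jar_red: a sealed amber glass jar, round, with paper label and a red screw lid and red stripe round the label: glass body 54 mm across and 98 mm high, lid 48 mm across and 16 mm high on top of it, 114 mm in all, about 0.3 to 0.6 kg. It starts upright on the table. Origin at the centre of its foot; z points along the jar towards the lid.
- jar_red_mid (a point): point on the red-lidded jar's axis, halfway along it (57 mm above the foot); z towards the lid.
- jar_red_lid (a point): centre of the top face of the red lid, 114 mm above the foot along the jar's axis.
- jar_blue: a sealed amber glass jar, round, with paper label and a blue screw lid and blue stripe round the label: glass body 54 mm across and 98 mm high, lid 48 mm across and 16 mm high on top of it, 114 mm in all, about 0.3 to 0.6 kg. It starts upright on the table. Origin at the centre of its foot; z points along the jar towards the lid. Not to be moved.
- jar_white: a sealed amber glass jar, round, with paper label and a white screw lid and white stripe round the label: glass body 54 mm across and 98 mm high, lid 48 mm across and 16 mm high on top of it, 114 mm in all, about 0.3 to 0.6 kg. It starts upright on the table. Origin at the centre of its foot; z points along the jar towards the lid. Not to be moved.
- mill: the jar mill, fixed to the table: green base 170 mm (x) by 255 mm (y), top 45 mm up, two level rollers that do not turn along its y axis, at x = -20 and +20 mm, axes 67 mm up. Aluminium end plates across the roller ends: 100 mm wide, tops 85 mm up, inner faces at y = -75 and +75 mm. Origin on the table under the middle between the plates; z up, y along the rollers away from the drive housing.
- mill_housing (a point): centre of the top of the mill's grey drive housing, which is 150 mm (x) by 75 mm (y), at mill (0, -121.5) mm, top 90 mm above the table; on it stands the lever's 70 by 50 mm block, 25 mm high.
- mill_seat (a point): where the middle of the jar's axis lies when seated: 105 mm above the table, midway between the end plates. Axes as the mill's (the lid goes to +y). Each roller is a 14 mm steel shaft with two black rubber rings, 32 mm across, 8 mm wide, at y = -34 and +34 mm; the jar rests on these four rings, the space between them is free for fingertips.
- drive (a joint): the lever on the drive housing, in rad: about 0 to 0.15 at the start, leaning to the mill's -x; 1.0 at its far stop, leaning to the mill's +x. It pivots about the mill's y axis at mill (0, -121.5, 112) mm; light friction (about 1 N at the knob), it stays where it is left.
- drive_tip (a point): centre of the lever's red ball knob (26 mm across), 70 mm from the pivot; it leans 0.5 rad to the mill's -x at joint 0 and 0.5 rad to +x at joint 1.0.
Things that resemble listed ones, but are neither listed nor needed, are in the scene too. What is shaped like the jar_red but black or green is not meant.

How it is judged:
By the outcome, as a careful person would: the job done as asked, in the order asked, and still so for the second after the job is handed in, with the robot touching nothing.
It also fails if it takes over 48 s, if anything falls off the work surface, if the arm or the gripper's body presses on something with over 40 N, if the wrist force passes 120 N, or if a joint passes its speed limit or range.

### The arm

A 7-joint arm with a two-finger parallel gripper is mounted at the origin on the work surface. World frame = base frame: x ahead of the robot, y to its left, z up, the work surface at z = 0. Lengths are in m, angles in rad, forces in N, time in s.
With the tool pointing down it reaches from about 0.35 to 0.9 m from the base axis. Payload 8.1 kg.
Tool frame: the origin (TCP) lies on the centre line of the jaws, within the pads' length; the fingertips stand 11 mm ahead of it and the grasp point (between the pads) lies 8 mm behind it (arm.nose_length is the distance from the TCP to the fingertips, in m); z points along the fingers, y is the line along which they close (so a half turn about z gives the same grasp; the last joint's range is limited). The gripper opens to 92 mm and grips with 3 to 60 N. Pads are 19 mm wide; open, the fingers measure 130 mm over their backs; the gripper's body (75 mm by 190 mm) begins 47 mm behind the grasp point.
Start: joints at [-1.253, 0.434, 0.025, 1.573, -0.012, 1.134, -0.075], TCP at [0.255, 0.57, 0.238] pointing down, gripper open.
Joint ranges: [-2.62, 2.62], [-0.44, 2.09], [-1.27, 1.32], [0.08, 2.57], [-1.32, 4.46], [0.12, 2], [-2.74, 2.74]. Speed limits (rad/s): [2.22, 2.22, 3.01, 3.01, 3.14, 3.14, 3.14].

### API

Orientations are given as a rotation vector (axis times angle).
In Python, from cell import arm gives the robot as it stands.
- The arm moves only by the tool jog_arm, never from a script. Its argument "moves" is a list of rows, each a list of 4 numbers: the shift along the tool's x, y, z in m, then the turn about the tool's z in rad. In form: [[tx, ty, tz, spin], ...]. A call has 1 to 20 rows; each row is the pose to reach, as a shift and turn from the pose commanded when the call began, along the tool's axes at that moment; what a row does not reach only later rows make up. A row lasts 1/8 s, in which the tool goes at most 62.5 mm and 10.7 degrees, less where a joint would pass 70% of its speed; a pose out of reach is approached as far as the arm can. A call with a gripper value outside its range is refused whole. "hand" is the finger opening in m, from 0 to 0.0918, set as the call begins (left out, the last holds). The fingers move at their own pace and stop on an object; "newtons" is the grip in N (left out, the last holds). Time passes only in rows, so rows that repeat a pose let the fingers close. It gives the time, the measured TCP pose, the force, the opening and the grip force at its end, in the units of the state.
- arm.observe(): the state, without advancing time (a new reading comes with each control period).
- arm.get_image(name): name is "scene" or "side" or "wrist"; returns a dict with "color" (420x560x3 uint8, red, green, blue), "z_map" (420x560 float32, m along the optical axis (not along the pixel's ray), 0 where there is no reading), "fx", "fy", "cx", "cy" (pixels), "k1" (the pictures are not rectified: a ray, as slopes to the right and down, at radius r is drawn at 1 + k1 r^2 times it, then the intrinsics apply), "rvec" (rotation vector, rad) and "tvec" (3), from world to camera coordinates, as OpenCV has them. Camera axes: x right, y down, z forward; pixel columns grow to the right and rows downward; lengths in m; the calibration is good to about 2 mm. A picture is of the moment at which its call begins.
- arm.sign_off(): hands the job in; it is judged then, once.
The state is a dict: "clock": time; "joints": joint angles; "dq": joint speeds; "joint_efforts": joint torques, N m; "position": TCP position; "ee_rot": TCP orientation; "force": force on the tool from outside, world axes, zero at the start; "ft_torque": the same for the moment, N m; "width": opening from 0.0 (shut) to 1.0 (fully open); "gripper_force": force on a finger pad.
Only numpy, scipy, OpenCV 4.12 (cv2) and the standard library are available. Lean on these libraries where they do the work, as an engineer would, in place of code of your own. Each camera call takes 0.05 s, during which the arm holds its last target. There are 200 camera calls.

## Working session

There is one attempt and no reset: what is moved stays moved. The work goes in short steps, Python scripts to look and compute and a tool call to move; the robot and the scene stay as the last step left them, time stands still between calls to the robot, and variables do not carry over. Pictures are saved under pics/ and viewed, at most 10 in all, crops included, and the job is handed in when it is done.

Besides the shell and the picture viewer there is one more tool, called as name(argument=value, ...), one argument or row to a line, values as JSON. jog_arm: Moves the arm, as the interface text tells. Its arguments: {"type":"object","properties":{"moves":{"type":"array"},"hand":{"type":"number"},"newtons":{"type":"number"}},"required":["moves"]}

```bash
mkdir -p pics; cat > h.py <<'E'
import numpy as np, cv2, pickle
from cell import arm
from scipy.spatial.transform import Rotation as R
def snap(n,fn):
    im=arm.get_image(n); cv2.imwrite(f'pics/{fn}.png',im['color'][:,:,::-1]); pickle.dump(im,open(f'pics/{fn}.pkl','wb')); return im
def load(fn): return pickle.load(open(f'pics/{fn}.pkl','rb'))
def cloud(im):
    h,w=im['z_map'].shape; v,u=np.mgrid[:h,:w].astype(float)
    K=np.array([[im['fx'],0,im['cx']],[0,im['fy'],im['cy']],[0,0,1.]])
    p=cv2.undistortPoints(np.stack([u.ravel(),v.ravel()],1)[:,None],K,np.array([im['k1'],0,0,0,0.]))[:,0]
    z=im['z_map'].ravel(); c=np.c_[p*z[:,None],z]
    Rm=R.from_rotvec(np.ravel(im['rvec'])).as_matrix()
    P=(c-np.ravel(im['tvec']))@Rm; P[z==0]=np.nan
    return P.reshape(h,w,3)
E
python3 - <<'E'
from h import *
a=snap('scene','s0');b=snap('side','d0')
cv2.imwrite('pics/both.png',cv2.resize(np.vstack([a['color'],b['color']])[:,:,::-1],None,fx=.71,fy=.71))
print(arm.observe())
for i in (a,b): print(i['rvec'],i['tvec'],i['fx'],i['k1'])
E
```

```text
{'clock': 0.1, 'joints': array([-1.25258706,  0.43511869,  0.02497105,  1.57402013, -0.01157293,
        1.13397661, -0.07505648]), 'dq': array([-0.00036037, -0.0008168 ,  0.00146587, -0.00188258,  0.00085899,
       -0.00297586,  0.00156786]), 'joint_efforts': array([ 2.87355848e-03, -6.69117236e+01,  9.87964086e-01, -3.15144324e+01,
       -6.05029240e-02,  3.72900465e-02,  7.50931963e-05]), 'position': array([0.25518529, 0.57004646, 0.23703949]), 'ee_rot': array([-6.56128545e-01, -3.07216693e+00,  2.15373841e-03]), 'force': array([ 0.87521627, -0.13975372, -0.48903335]), 'ft_torque': array([-0.05367589,  0.03765228, -0.0126921 ]), 'gripper_force': 0.0, 'width': 1.0001762237566694}
[ 0.79641056  2.68063029 -0.91737878] [ 0.38159427 -0.17449066  1.18608588] 397.31279646516487 -0.09975163775883099
[ 2.31617481 -0.63582917  0.24499492] [-0.40232465  0.3298352   0.70168621] 388.8799857950803 -0.013340624018502594
```

View pics/s0.png

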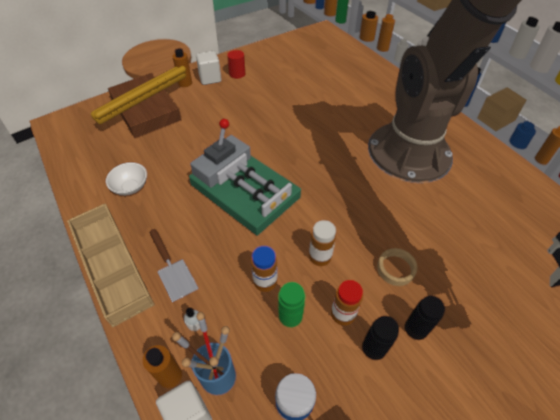

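View pics/d0.png

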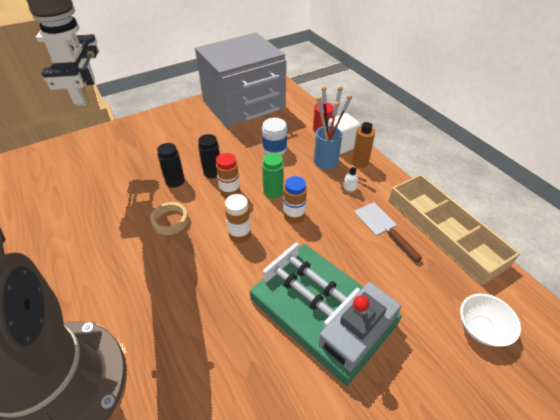

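Candidates in the scene picture: the red lid on amber glass with a label at (348,300), a red can at (236,64), a green jar at (291,304) and black jars at (380,338) and (425,318). Only (348,300), side view (228,172), has an amber body, a label and a red lid. I'll confirm it in a crop and measure.

```bash
python3 - <<'E'
from h import *
from scipy.optimize import least_squares
a=load('s0');b=load('d0')
A=cv2.resize(a['color'][190:350,190:450],None,fx=3,fy=3,interpolation=2)[:300*2]
cv2.imwrite('pics/crop.png',A[:,:,::-1])
def top(im,px,r=22):
    P=cloud(im); u,v=px; Q=P[v-r:v+r,u-r:u+r].reshape(-1,3)
    return Q[(Q[:,2]>.109)&(Q[:,2]<.119)]
for n,pa,pb in [('red',(348,291),(228,160)),('blue',(264,256),(295,185)),('white',(323,230),(237,203)),('green',(291,292),(273,162)),('blk1',(382,325),(170,153)),('blk2',(430,306),(209,144))]:
    for im,p in ((a,pa),(b,pb)):
        q=top(im,p); 
        if len(q): 
            (x,y),r=cv2.minEnclosingCircle((q[:,:2]*1000).astype(np.float32)); print(n,len(q),q.mean(0).round(4),(round(x),round(y),round(r)))
# mill: green base & others by colour
for nm,im in (('s',a),('d',b)):
    P=cloud(im); c=im['color'].astype(int); g=(c[:,:,1]>c[:,:,0]*1.5)&(c[:,:,1]>c[:,:,2]*1.05)&(abs(P[:,:,2]-.045)<.006)
    q=P[g]; q=q[(np.abs(q[:,:2]-np.nanmedian(q[:,:2],0)).max(1)<.25)]
    print(nm,len(q),np.median(q[:,2]),cv2.minAreaRect((q[:,:2]*1000).astype(np.float32)))
    k=(c[:,:,0]>150)&(c[:,:,1]<60)&(P[:,:,2]>.14)&(P[:,:,2]<.2); q=P[k]; print('knob',len(q),q.mean(0),q.max(0),np.argwhere(k).mean(0))
E
```

```text
red 443 [0.4953 0.2933 0.1135] (495, 293, 25)
red 301 [0.4922 0.3147 0.114 ] (493, 333, 63)
blue 383 [0.5971 0.1315 0.114 ] (597, 130, 25)
blue 290 [0.5943 0.1384 0.114 ] (591, 164, 56)
white 334 [0.4514 0.1471 0.114 ] (451, 146, 25)
white 300 [0.4488 0.1466 0.114 ] (450, 148, 25)
green 452 [0.5949 0.2337 0.1137] (594, 233, 25)
green 284 [0.5918 0.2137 0.1142] (592, 197, 63)
blk1 507 [0.4875 0.3897 0.1138] (487, 390, 25)
blk1 206 [0.3807 0.4081 0.1142] (380, 410, 25)
blk2 456 [0.3828 0.4097 0.1137] (381, 410, 25)
blk2 364 [0.487  0.3453 0.1142] (485, 343, 73)
s 2071 0.04526280005458038 ((501.8335876464844, -121.47428894042969), (167.84962463378906, 249.49029541015625), 14.54454517364502)
knob 54 [ 0.55017926 -0.12487544  0.18081936] [0.78007011 0.2459845  0.18952365] [161.88888889 220.94444444]
d 4554 0.045165124786091464 ((499.8717346191406, -126.0279541015625), (169.3732147216797, 251.31561279296875), 15.151834487915039)
knob 143 [ 0.4986044  -0.20851203  0.18587423] [0.78328757 0.29424978 0.19106822] [300.57342657 360.44055944]
```

View pics/crop.png

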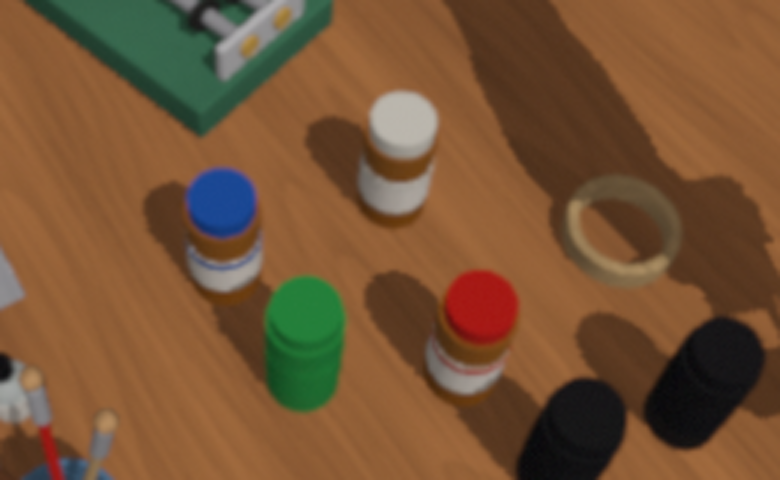

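The crop confirms the target: red lid, amber body and a red stripe at about (475,345) in the crop, world (0.494, 0.293). The tool can't tilt, so I'll tip the jar over the mill base's +x edge, regrip it lying down, and carry it. Next is the exact mill pose and whether that space is free.

```bash
python3 - <<'E'
from h import *
a=load('s0');b=load('d0')
PA=cloud(a);PB=cloud(b)
th=np.radians(14.8); X=np.array([np.cos(th),np.sin(th)]);Y=np.array([-X[1],X[0]]); o=np.array([.50,-.12])
for nm,P in (('s',PA),('d',PB)):
    Q=P.reshape(-1,3);Q=Q[~np.isnan(Q[:,0])]
    m=np.c_[(Q[:,:2]-o)@X,(Q[:,:2]-o)@Y,Q[:,2]]*1000
    near=(abs(m[:,0])<100)&(abs(m[:,1])<190); n=m[near]
    for z0,z1 in ((42,48),(80.5,87),(88,93),(112,118),(160,195)):
        k=n[(n[:,2]>z0)&(n[:,2]<z1)]
        if len(k)>4: print(nm,z0,len(k),'x',np.percentile(k[:,0],[1,50,99]).round(1),'y',np.percentile(k[:,1],[1,50,99]).round(1),'rect',[np.round(t,1) for t in cv2.minAreaRect(k[:,:2].astype(np.float32))])
    k=n[(n[:,2]>80.5)&(n[:,2]<87)]; print(np.histogram(k[:,1],np.arange(-190,191,5)))if nm=='d' else 0
    f=m[(m[:,0]>95)&(m[:,0]<280)&(abs(m[:,1])<130)&(m[:,2]>8)]; print('obst +x',len(f), f.min(0) if len(f) else '',f.max(0) if len(f) else '')
E
```

```text
s 42 2269 x [-82.6  33.   83.4] y [-114.3   29.8  119.5] rect [array([-0. , -4.6]), array([171.1, 253.4]), np.float64(0.3)]
s 80.5 420 x [-71.3  10.9  75.6] y [-120.   -41.8  114. ] rect [array([ 0.2, -6.3]), array([151.1, 242.7]), np.float64(0.4)]
s 88 584 x [-71.6  35.   74.5] y [-123.1  -74.5  -51.6] rect [array([ 0.9, -6.5]), array([148.8, 235.7]), np.float64(0.4)]
s 112 253 x [-32.9  11.7  34.8] y [-112.7  -81.   -63.1] rect [array([  0.9, -88.5]), array([70.4, 52.3]), np.float64(2.7)]
s 160 94 x [-33.7 -20.6 -13.7] y [-98.4 -84.6 -76.3] rect [array([-23.9, -87.4]), array([21.1, 22.4]), np.float64(6.6)]
obst +x 288 [243.03788443 -80.51482263   8.12822756] [279.87301491  22.75471299  23.03250469]
d 42 4786 x [-84.6 -34.1  81.4] y [-130.3   23.7  117.9] rect [array([-1.1, -4.4]), array([170.9, 255. ]), np.float64(0.3)]
d 80.5 655 x [-75.1 -13.4  57.5] y [-125.7  -42.9  115.3] rect [array([-1.8, -5.1]), array([149.7, 241.8]), np.float64(0.1)]
d 88 1811 x [-73.3 -35.2  73. ] y [-124.8  -94.7  -52.2] rect [array([-0.8, -6.6]), array([149.1, 239. ]), np.float64(0.6)]
d 112 739 x [-35.
[... 563 characters left out ...]
 67,  96,  11,   0,   0,   0,
         0,   0,   0,   0,   0,   0,   0,   0,   0,   0,   0]), array([-190, -185, -180, -175, -170, -165, -160, -155, -150, -145, -140,
       -135, -130, -125, -120, -115, -110, -105, -100,  -95,  -90,  -85,
        -80,  -75,  -70,  -65,  -60,  -55,  -50,  -45,  -40,  -35,  -30,
        -25,  -20,  -15,  -10,   -5,    0,    5,   10,   15,   20,   25,
         30,   35,   40,   45,   50,   55,   60,   65,   70,   75,   80,
         85,   90,   95,  100,  105,  110,  115,  120,  125,  130,  135,
        140,  145,  150,  155,  160,  165,  170,  175,  180,  185,  190]))
obst +x 340 [241.29765954 -82.16555619   8.04128922] [279.91801782  27.01744093  22.66551121]
```

```bash
cat >> h.py <<'E'
O=np.array([.4916,-.0881]);TH=np.radians(15.1);MX=np.array([np.cos(TH),np.sin(TH)]);MY=np.array([-MX[1],MX[0]])
def mill(x,y,z): return np.r_[O+x*MX+y*MY,z]   # m
def tomill(p): d=np.asarray(p[:2])-O; return np.r_[d@MX,d@MY,p[2]]
def rel(targets,base=None):
    """targets: list of (TCP xyz world, tool-y line angle deg or None)"""
    s=arm.observe(); r=R.from_rotvec(s['ee_rot']).as_matrix(); p0=s['position'] if base is None else np.array(base)
    a0=np.degrees(np.arctan2(r[1,1],r[0,1])); print('pos',s['position'].round(4),'mill',tomill(s['position']).round(4),'yang',a0.round(2),'zdir',r[:,2].round(3),'t',s['clock'],'F',s['force'].round(1),'w',round(s['width']*91.8,1),'g',s['gripper_force'])
    for p,a in targets: print((r.T@(np.array(p)-p0)).round(4), None if a is None else np.radians(a0-a).round(3))
E
python3 -c "
from h import *
rel([((.4945,.293,.238),30),((.4945,.293,.068),30)])"
```

```text
pos [0.2552 0.57   0.237 ] mill [-0.0568  0.697   0.237 ] yang 65.89 zdir [-0.    -0.001 -1.   ] t 0.1 F [ 0.9 -0.1 -0.5] w 91.8 g 0.0
[-0.3316 -0.1551 -0.0007] 0.626
[-0.3316 -0.1549  0.1693] 0.626
```

jog_arm(
  moves=[
    [-0.05, -0.023, 0, 0.1],
    [-0.1, -0.047, 0, 0.2],
    [-0.15, -0.07, 0, 0.3],
    [-0.2, -0.093, 0, 0.4],
    [-0.25, -0.117, 0, 0.5],
    [-0.3, -0.14, 0, 0.6],
    [-0.3316, -0.155, 0, 0.626],
    [-0.3316, -0.155, 0, 0.626],
    [-0.3316, -0.155, 0, 0.626],
  ],
)

```text
clock: 1.23
position: [0.494, 0.2942, 0.2374]
ee_rot: [-1.569, -2.721, 0.001]
force: [-1.2, -0.0, -0.2]
width: 0.999
gripper_force: 0.0
```

```bash
python3 -c "
from h import *
rel([((.4945,.293,.068),30)])
im=snap('wrist','w1')
P=cloud(im);Q=P.reshape(-1,3);c=im['color'].reshape(-1,3).astype(int)
k=(abs(Q[:,2]-.114)<.005)&(c[:,0]>110)&(c[:,1]<60)&(abs(Q[:,0]-.494)<.06)&(abs(Q[:,1]-.293)<.06);print(k.sum(),Q[k].mean(0),cv2.minEnclosingCircle((Q[k][:,:2]*1000).astype(np.float32)))"
```

```text
pos [0.494  0.2942 0.2374] mill [0.1019 0.3684 0.2374] yang 30.07 zdir [-0.001  0.    -1.   ] t 1.225 F [-1.2 -0.  -0.2] w 91.7 g 0.0
[-0.0013 -0.      0.1694] 0.001
2899 [0.49246841 0.29469258 0.11517212] ((493.0567321777344, 293.8792419433594), 24.126569747924805)
```

jog_arm(
  moves=[
    [0, 0, 0.05, 0],
    [0, 0, 0.1, 0],
    [0, 0, 0.14, 0],
    [0, 0, 0.16, 0],
    [0, 0, 0.169, 0],
    [0, 0, 0.169, 0],
  ],
)

```text
clock: 2.02
position: [0.4942, 0.2942, 0.0687]
ee_rot: [-1.568, -2.722, 0.0]
force: [-0.1, -0.2, 0.1]
width: 1.0
gripper_force: 0.0
```

jog_arm(
  moves=[
    [0, 0, 0, 0],
    [0, 0, 0, 0],
    [0, 0, 0, 0],
    [0, 0, 0, 0],
    [0, 0, 0, 0],
    [0, 0, 0, 0],
  ],
  hand=0.04,
  newtons=20,
)

```text
clock: 2.78
position: [0.4947, 0.2936, 0.0689]
ee_rot: [-1.57, -2.721, -0.0]
force: [-0.3, -0.4, 3.7]
width: 0.586
gripper_force: 20.0
```

jog_arm(
  moves=[
    [0, 0, -0.02, 0],
    [0, 0, -0.06, 0],
    [0, 0, -0.11, 0],
    [0, 0, -0.15, 0],
    [0, 0, -0.15, 0],
    [0, 0, -0.15, 0],
  ],
)

```text
clock: 3.52
position: [0.4938, 0.2931, 0.2174]
ee_rot: [-1.57, -2.72, 0.003]
force: [-0.5, -0.0, -4.6]
width: 0.585
gripper_force: 20.0
```

```bash
python3 -c "
from h import *
rel([(mill(.140,.02,.218),-74.9),(mill(.101,.02,.124),-74.9)])"
```

```text
pos [0.4938 0.2931 0.2174] mill [0.1014 0.3675 0.2174] yang 30.03 zdir [-0.002 -0.001 -1.   ] t 3.525 F [-0.5 -0.  -4.6] w 53.7 g 19.99880164861679
[-0.3457 -0.0522 -0.0005] 1.831
[-0.3356 -0.0897  0.0936] 1.831
```

jog_arm(
  moves=[
    [-0.03, -0.01, 0, 0.17],
    [-0.07, -0.02, 0, 0.34],
    [-0.11, -0.03, 0, 0.51],
    [-0.15, -0.04, 0, 0.68],
    [-0.19, -0.05, 0, 0.85],
    [-0.23, -0.06, 0, 1.02],
    [-0.27, -0.07, 0, 1.19],
    [-0.3, -0.08, 0, 1.36],
    [-0.325, -0.087, 0, 1.53],
    [-0.3356, -0.0897, 0, 1.7],
    [-0.3356, -0.0897, 0, 1.831],
    [-0.3356, -0.0897, 0.05, 1.831],
    [-0.3356, -0.0897, 0.09, 1.831],
    [-0.3356, -0.0897, 0.09, 1.831],
    [-0.3356, -0.0897, 0.09, 1.831],
  ],
)

```text
clock: 5.4
position: [0.5851, -0.0424, 0.1292]
ee_rot: [3.114, 0.412, -0.0]
force: [-0.4, 0.9, -3.6]
width: 0.585
gripper_force: 20.0
```

```bash
python3 -c "
from h import *
rel([(mill(.101,.02,.114),-74.9)])
snap('side','d1')
h,s=.077,.015
for d in range(0,95,10):
  f=np.radians(d); print(d,((h*np.sin(f)+s*np.cos(f)-s)*1e3).round(1),((h-(h*np.cos(f)-s*np.sin(f)))*1e3).round(1))"
```

```text
pos [ 0.5851 -0.0424  0.1292] mill [0.1022 0.0198 0.1292] yang -74.92 zdir [-0.    -0.001 -1.   ] t 5.4 F [-0.4  0.9 -3.6] w 53.7 g 19.99885618686676
[-0.0012 -0.0003  0.0152] -0.0
0 0.0 0.0
10 13.1 3.8
20 25.4 9.8
30 36.5 17.8
40 46.0 27.7
50 53.6 39.0
60 59.2 51.5
70 62.5 64.8
80 63.4 78.4
90 62.0 92.0
```

View pics/d1.png

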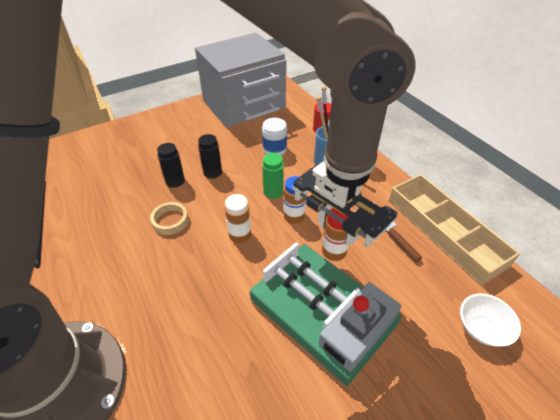

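Picture: the jar hangs upright at about (336,237), just past the mill base's +x edge, with nothing else near. Now I start tipping it over the edge.

jog_arm(
  moves=[
    [0, 0, 0.012, 0],
    [0, 0, 0.015, 0],
    [0.003, 0, 0.017, 0],
    [0.006, 0, 0.0185, 0],
    [0.0095, 0, 0.0195, 0],
    [0.013, 0, 0.021, 0],
    [0.016, 0, 0.0225, 0],
    [0.019, 0, 0.024, 0],
    [0.022, 0, 0.0255, 0],
    [0.025, 0, 0.027, 0],
    [0.025, 0, 0.027, 0],
  ],
  newtons=15,
)

```text
clock: 6.82
position: [0.6093, -0.0353, 0.1016]
ee_rot: [3.114, 0.413, 0.0]
force: [1.8, 2.5, 2.9]
width: 0.582
gripper_force: 15.0
```

```bash
python3 -c "
from h import *
rel([])
im=snap('side','d2')
cv2.imwrite('pics/d2c.png',cv2.resize(im['color'][130:330,230:430,::-1],None,fx=3,fy=3))"
```

```text
pos [ 0.6093 -0.0353  0.1016] mill [0.1274 0.0203 0.1016] yang -74.88 zdir [ 0. -0. -1.] t 6.825 F [1.8 2.5 2.9] w 53.4 g 15.001123398542404
```

View pics/d2c.png

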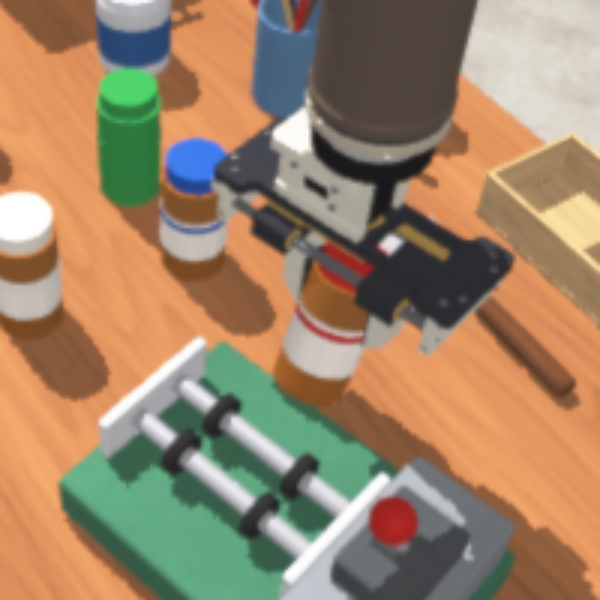

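Tipping works: the jar leans lid outward, foot pivoting on the base edge at about (310,390) in the crop. I continue the arc to horizontal.

jog_arm(
  moves=[
    [0.0055, 0, 0.004, 0],
    [0.011, 0, 0.008, 0],
    [0.016, 0, 0.013, 0],
    [0.0205, 0, 0.018, 0],
    [0.0245, 0, 0.0235, 0],
    [0.028, 0, 0.029, 0],
    [0.031, 0, 0.035, 0],
    [0.0335, 0, 0.0415, 0],
    [0.0355, 0, 0.048, 0],
    [0.0365, 0, 0.055, 0],
    [0.037, 0, 0.0615, 0],
    [0.037, 0, 0.068, 0],
    [0.036, 0, 0.073, 0],
    [0.035, 0, 0.077, 0],
    [0.035, 0, 0.077, 0],
  ],
)

```text
clock: 8.75
position: [0.6436, -0.026, 0.0245]
ee_rot: [3.114, 0.414, 0.002]
force: [6.2, 1.4, -3.2]
width: 0.584
gripper_force: 15.0
```

```bash
python3 -c "
from h import *
rel([])
im=snap('side','d3');im2=snap('scene','s3')
cv2.imwrite('pics/d3c.png',np.hstack([cv2.resize(im['color'][150:310,260:420,::-1],(400,400)),cv2.resize(im2['color'][130:290,180:340,::-1],(400,400))]))"
```

```text
pos [ 0.6436 -0.026   0.0245] mill [0.1629 0.0203 0.0245] yang -74.87 zdir [ 0.001  0.    -1.   ] t 8.75 F [ 6.2  1.4 -3.2] w 53.6 g 15.000316947698593
```

View pics/d3c.png

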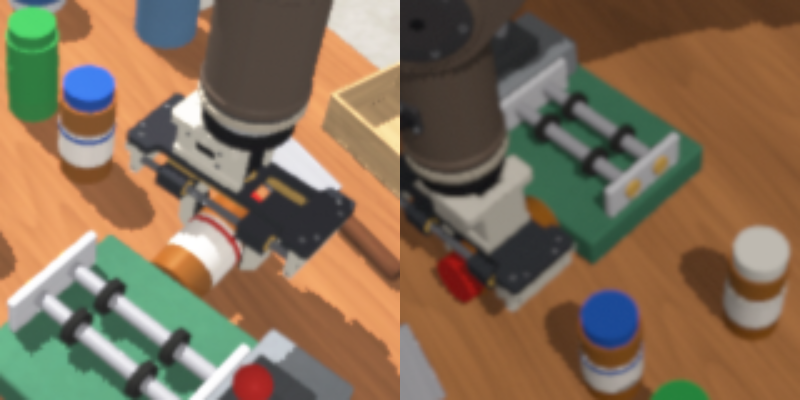

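The jar is almost horizontal, lid outward at (460,275) in the right half of the crop and foot at the base edge. I set it down flat, open, slide to mid-jar and regrip.

jog_arm(
  moves=[
    [0.002, 0, 0.002, 0],
    [0.002, 0, 0.0035, 0],
    [0.002, 0, 0.005, 0],
    [0.002, 0, 0.005, 0],
  ],
)

```text
clock: 9.35
position: [0.6442, -0.0259, 0.0194]
ee_rot: [-3.114, -0.413, 0.001]
force: [0.4, 0.7, -1.6]
width: 0.588
gripper_force: 15.0
```

jog_arm(
  moves=[
    [0, 0, 0, 0],
    [0, 0, 0, 0],
    [0, 0, 0, 0],
    [-0.005, 0, 0, 0],
    [-0.011, 0, 0, 0],
    [-0.017, 0, 0, 0],
    [-0.02, 0, 0, 0],
    [-0.02, 0, 0, 0],
  ],
  hand=0.066,
)

```text
clock: 10.35
position: [0.6252, -0.031, 0.0198]
ee_rot: [-3.114, -0.413, -0.0]
force: [-1.0, -0.4, 0.1]
width: 0.716
gripper_force: 0.0
```

```bash
python3 -c "
from h import *
rel([])
im=snap('side','d4');P=cloud(im);c=im['color'].astype(int)
Q=P.reshape(-1,3);c=c.reshape(-1,3)
M=np.array([tomill(q) for q in Q])
for n,k in (('red',(c[:,0]>110)&(c[:,1]<60)),('all',c[:,0]>-1)):
  k=k&(M[:,0]>.088)&(M[:,0]<.225)&(abs(M[:,1]-.02)<.032)&(M[:,2]>.005)&(M[:,2]<.06); print(n,k.sum(),M[k].min(0).round(4),M[k].max(0).round(4))
im2=snap('scene','s4');P=cloud(im2).reshape(-1,3);M=np.array([tomill(q) for q in P]);c=im2['color'].reshape(-1,3).astype(int)
k=(c[:,0]>110)&(c[:,1]<60)&(M[:,0]>.09)&(M[:,0]<.25)&(abs(M[:,1]-.02)<.04)&(M[:,2]<.07);print(k.sum(),M[k].min(0).round(4),M[k].max(0).round(4))
"
```

```text
pos [ 0.6252 -0.031   0.0198] mill [0.1439 0.0203 0.0198] yang -74.9 zdir [ 0.  0. -1.] t 10.35 F [-1.  -0.4  0.1] w 65.7 g 0.0
red 19 [0.146  0.0059 0.0463] [0.1965 0.0258 0.0571]
all 616 [ 0.088  -0.012   0.0146] [0.1965 0.0466 0.0571]
180 [ 0.1838 -0.0063 -0.0004] [0.2014 0.045  0.0541]
```

The lid end is at mill x ≈ 0.201, so mid-jar is at 0.144, and the tool is there. Regrip, lift, and swing over the mill.

jog_arm(
  moves=[
    [0, 0, 0, 0],
    [0, 0, 0, 0],
    [0, 0, 0, 0],
    [0, 0, 0, 0],
    [0, 0, 0, 0],
  ],
  hand=0.04,
  newtons=30,
)

```text
clock: 11.08
position: [0.6256, -0.0309, 0.0197]
ee_rot: [3.114, 0.413, 0.0]
force: [0.5, -0.4, -0.9]
width: 0.582
gripper_force: 30.0
```

jog_arm(
  moves=[
    [0.001, 0, -0.01, 0],
    [0.002, 0, -0.04, 0],
    [0.002, 0, -0.09, 0],
    [0.002, 0, -0.14, 0],
    [0.002, 0, -0.18, 0],
    [0.002, 0, -0.18, 0],
    [0.002, 0, -0.18, 0],
  ],
)

```text
clock: 11.95
position: [0.6265, -0.0301, 0.1989]
ee_rot: [-3.114, -0.413, 0.002]
force: [-0.4, 0.1, -3.3]
width: 0.581
gripper_force: 30.0
```

```bash
python3 -c "
from h import *
rel([(mill(0,0,.2),15.1)])
im=snap('scene','s5');P=cloud(im).reshape(-1,3);M=np.array([tomill(q) for q in P]);c=im['color'].reshape(-1,3).astype(int)
k=(c[:,0]>110)&(c[:,1]<60)&(M[:,0]>.09)&(M[:,0]<.25)&(abs(M[:,1]-.02)<.04)&(M[:,2]>.13)&(M[:,2]<.26);print(k.sum(),M[k].min(0).round(4),M[k].max(0).round(4))
im=im['color'][60:240,100:340,::-1];cv2.imwrite('pics/s5c.png',cv2.resize(im,None,fx=3,fy=3))
"
```

```text
pos [ 0.6265 -0.0301  0.1989] mill [0.1454 0.0209 0.1989] yang -74.88 zdir [-0.002  0.001 -1.   ] t 11.95 F [-0.4  0.1 -3.3] w 53.4 g 29.99942421913147
[-0.1454  0.0208 -0.0009] -1.57
221 [0.1849 0.0046 0.1998] [0.2027 0.0456 0.2325]
```

View pics/s5c.png

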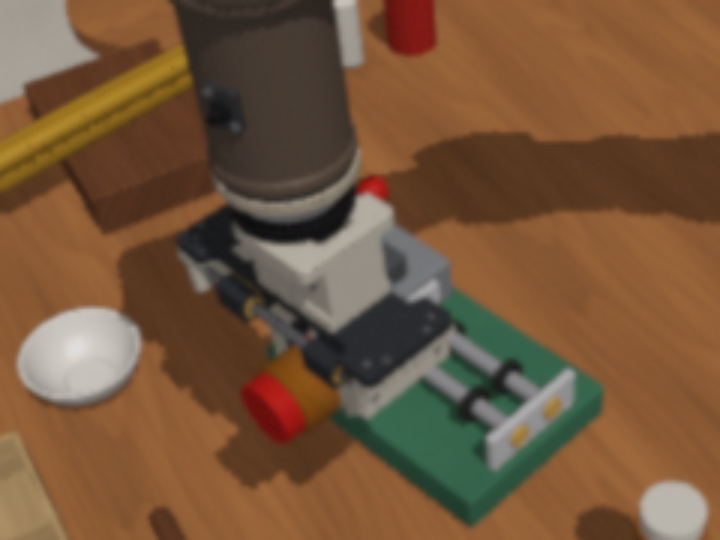

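The jar is held level with its lid at (275,405). Now swing and turn it so the lid points to mill +y.

jog_arm(
  moves=[
    [0, 0.002, 0, -0.17],
    [-0.01, 0.005, 0, -0.34],
    [-0.03, 0.008, 0, -0.51],
    [-0.05, 0.011, 0, -0.68],
    [-0.075, 0.014, 0, -0.85],
    [-0.1, 0.016, 0, -1.02],
    [-0.12, 0.018, 0, -1.19],
    [-0.135, 0.02, 0, -1.36],
    [-0.1454, 0.0208, 0, -1.53],
    [-0.1454, 0.0208, 0, -1.57],
    [-0.1454, 0.0208, 0, -1.57],
    [-0.1454, 0.0208, 0, -1.57],
  ],
)

```text
clock: 13.5
position: [0.4927, -0.0882, 0.1994]
ee_rot: [-1.913, -2.491, 0.001]
force: [-0.1, 0.3, -2.9]
width: 0.582
gripper_force: 30.0
```

```bash
cat > m.py <<'E'
from h import *
import sys
rel([(mill(0,0,.097),15.1)])
for cam in ('scene','side'):
    im=snap(cam,cam+sys.argv[1]);P=cloud(im).reshape(-1,3);M=np.array([tomill(q) for q in P]);c=im['color'].reshape(-1,3).astype(int)
    k=(c[:,0]>100)&(c[:,1]<60)&(abs(M[:,0])<.04)&(M[:,1]>.03)&(M[:,1]<.09)&(M[:,2]>.06)&(M[:,2]<.25)
    if k.sum(): print(cam,'lid',k.sum(),np.percentile(M[k],[2,98],axis=0).round(4).tolist())
    r=(M[:,2]>.078)&(M[:,2]<.087)&(abs(M[:,0])<.05)&(M[:,1]>.07)&(M[:,1]<.1);print('plate+y',np.percentile(M[r],[2,98],axis=0).round(4).tolist() if r.sum() else '')
E
python3 m.py 6; python3 - <<'E'
from h import *
for f in ('s0','d0'):
    im=load(f);P=cloud(im).reshape(-1,3);M=np.array([tomill(q) for q in P]);c=im['color'].reshape(-1,3).astype(int)
    k=(c.max(1)<50)&(abs(M[:,0])<.045)&(abs(M[:,1])<.05)&(M[:,2]>.072)&(M[:,2]<.088)
    m=M[k]; print([(t,((m[:,0]*t[0]>0)&(m[:,1]*t[1]>0)).sum(),np.median(m[(m[:,0]*t[0]>0)&(m[:,1]*t[1]>0)],axis=0).round(4)) for t in ((1,1),(1,-1),(-1,1),(-1,-1))])
E
```

```text
pos [ 0.4927 -0.0882  0.1994] mill [ 0.0011 -0.0003  0.1994] yang 14.96 zdir [-0.001 -0.    -1.   ] t 13.5 F [-0.1  0.3 -2.9] w 53.4 g 29.999592304229736
[ 0.0003 -0.001   0.1024] -0.002
scene lid 317 [[-0.0198, 0.0389, 0.1868], [0.0251, 0.0557, 0.2321]]
plate+y [[-0.0466, 0.0725, 0.0784], [0.0486, 0.0813, 0.0868]]
plate+y [[-0.0492, 0.0746, 0.0784], [0.004, 0.0826, 0.0868]]
[((1, 1), np.int64(31), array([0.0256, 0.0344, 0.0781])), ((1, -1), np.int64(28), array([ 0.0234, -0.0322,  0.08  ])), ((-1, 1), np.int64(25), array([-0.0132,  0.0347,  0.0789])), ((-1, -1), np.int64(23), array([-0.0135, -0.0334,  0.08  ]))]
[((1, 1), np.int64(30), array([0.0112, 0.0311, 0.0786])), ((1, -1), np.int64(30), array([ 0.0095, -0.0366,  0.0781])), ((-1, 1), np.int64(31), array([-0.0287,  0.031 ,  0.0788])), ((-1, -1), np.int64(29), array([-0.0303, -0.037 ,  0.0783]))]
```

Lid end at mill y ≈ 0.056 (target 0.057) and centred. I lower it gently.

jog_arm(
  moves=[
    [0, -0.001, 0.03, 0],
    [0, -0.0015, 0.06, 0],
    [0, -0.0015, 0.08, 0],
    [0, -0.0015, 0.09, 0],
    [0, -0.0015, 0.095, 0],
    [0, -0.0015, 0.098, 0],
    [0, -0.0015, 0.1, 0],
    [0, -0.0015, 0.1, 0],
  ],
)

```text
clock: 14.6
position: [0.4912, -0.0888, 0.1]
ee_rot: [1.911, 2.493, 0.001]
force: [0.5, 0.0, -4.1]
width: 0.583
gripper_force: 30.0
```

jog_arm(
  moves=[
    [0, 0, 0.001, 0],
    [0, 0, 0.002, 0],
    [0, 0, 0.002, 0],
  ],
)

```text
clock: 14.98
position: [0.4911, -0.0888, 0.0978]
ee_rot: [1.911, 2.493, 0.0]
force: [0.0, 0.2, -2.8]
width: 0.581
gripper_force: 30.0
```

jog_arm(
  moves=[
    [0, 0, 0.0005, 0],
    [0, 0, 0.001, 0],
    [0, 0, 0.001, 0],
  ],
)

```text
clock: 15.35
position: [0.4912, -0.0889, 0.0975]
ee_rot: [1.911, 2.493, 0.001]
force: [-3.7, 1.3, 10.1]
width: 0.577
gripper_force: 30.0
```

```bash
python3 m.py 7
```

```text
pos [ 0.4912 -0.0889  0.0975] mill [-0.0006 -0.0006  0.0975] yang 15.06 zdir [ 0.001  0.    -1.   ] t 15.35 F [-3.7  1.3 10.1] w 53.0 g 30.001536905765533
[0.0006 0.0006 0.0005] -0.001
scene lid 255 [[-0.0216, 0.0383, 0.0854], [0.0229, 0.0554, 0.13]]
plate+y [[-0.0469, 0.073, 0.0782], [0.0483, 0.0816, 0.0869]]
plate+y [[-0.0079, 0.0819, 0.0828], [0.0103, 0.0835, 0.0855]]
```

Contact made. Release and rise.

jog_arm(
  moves=[
    [0, 0, -0.0005, 0],
    [0, 0, -0.0005, 0],
    [0, 0, -0.0005, 0],
  ],
  newtons=5,
)

```text
clock: 15.82
position: [0.4912, -0.0889, 0.0975]
ee_rot: [1.911, 2.493, 0.001]
force: [-0.0, 0.0, 4.4]
width: 0.585
gripper_force: 5.0
```

jog_arm(
  moves=[
    [0, 0, 0, 0],
    [0, 0, 0, 0],
    [0, 0, 0, 0],
    [0, 0, 0, 0],
    [0, 0, -0.01, 0],
    [0, 0, -0.03, 0],
    [0, 0, -0.07, 0],
    [0, 0, -0.12, 0],
    [0, 0, -0.14, 0],
    [0, 0, -0.14, 0],
  ],
  hand=0.078,
)

```text
clock: 17.08
position: [0.4919, -0.089, 0.2393]
ee_rot: [1.909, 2.491, 0.004]
force: [0.4, 0.7, -1.0]
width: 0.851
gripper_force: 0.0
```

```bash
python3 m.py 8; python3 - <<'E'
from h import *
a=load('scene8');b=load('side8')
cv2.imwrite('pics/p8.png',np.hstack([cv2.resize(i[...,::-1],(400,400)) for i in (a['color'][100:250,160:310],b['color'][200:400,230:430])]))
P=cloud(b).reshape(-1,3);M=np.array([tomill(q) for q in P]);c=b['color'].reshape(-1,3).astype(int)
k=(c[:,0]>130)&(c[:,1]<60)&(M[:,2]>.15)&(M[:,2]<.2)&(abs(M[:,0])<.06)&(abs(M[:,1]+.12)<.04);print('knob',k.sum(),M[k].min(0),M[k].max(0))
rel([(mill(-.085,-.1215,.238),105.1),(mill(-.085,-.1215,.165),105.1)])
E
```

```text
pos [ 0.4919 -0.089   0.2393] mill [ 1.000e-04 -1.000e-03  2.393e-01] yang 15.07 zdir [ 0.004  0.    -1.   ] t 17.075 F [ 0.4  0.7 -1. ] w 78.1 g 0.0
[ 0.0011 -0.0007  0.1423] -0.001
scene lid 256 [[-0.0206, 0.0378, 0.0855], [0.023, 0.0556, 0.13]]
plate+y [[-0.0463, 0.0727, 0.0783], [0.0475, 0.0813, 0.0867]]
side lid 61 [[-0.0249, 0.0444, 0.1048], [-0.0107, 0.055, 0.1268]]
plate+y [[-0.0494, 0.0749, 0.0789], [0.0264, 0.0829, 0.0866]]
knob 189 [-0.03951201 -0.13394551  0.17587127] [-0.01826198 -0.11051564  0.19162626]
pos [ 0.4906 -0.0887  0.237 ] mill [-0.0011 -0.0004  0.237 ] yang 15.07 zdir [-0.  0. -1.] t 17.175 F [-1.   0.4  0.6] w 78.1 g 0.0
[-0.1212 -0.0838 -0.001 ] -1.571
[-0.1212 -0.0838  0.072 ] -1.571
```

View pics/p8.png

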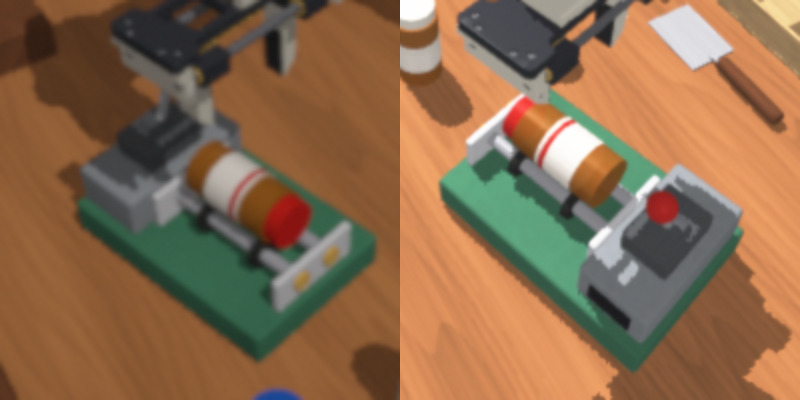

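The jar is seated on the rings, lid at (290,220) in the left half, towards the far plate. Next is the lever, with its knob at mill (-0.029, -0.122) and z about 0.175. I'll push with closed fingers from the -x side.

jog_arm(
  moves=[
    [-0.04, -0.028, 0, 0],
    [-0.08, -0.056, 0, 0],
    [-0.11, -0.078, 0, 0],
    [-0.1212, -0.084, 0, 0],
    [-0.1212, -0.084, 0, 0],
    [-0.1212, -0.084, 0.03, 0],
    [-0.1212, -0.084, 0.065, 0],
    [-0.1212, -0.084, 0.065, 0],
  ],
  hand=0.0,
)

```text
clock: 18.18
position: [0.4404, -0.2253, 0.1701]
ee_rot: [-1.905, -2.491, 0.002]
force: [-0.1, -0.2, 0.4]
width: 0.03
gripper_force: 0.0
```

jog_arm(
  moves=[
    [0, 0.01, 0, 0],
    [0, 0.02, 0, 0],
    [0, 0.03, 0, 0],
    [0, 0.04, 0, 0],
    [0, 0.05, 0, 0],
    [0, 0.06, 0, 0],
    [0, 0.07, 0, 0],
    [0, 0.076, 0, 0],
    [0, 0.08, 0, 0],
    [0, 0.08, 0, 0],
  ],
)

```text
clock: 19.42
position: [0.5189, -0.2068, 0.1722]
ee_rot: [1.911, 2.494, 0.0]
force: [0.1, -0.2, 1.2]
width: 0.005
gripper_force: 0.0
```

```bash
cat > k.py <<'E'
from h import *
rel([])
for cam in ('side','scene'):
    b=snap(cam,cam+'k');P=cloud(b).reshape(-1,3);M=np.array([tomill(q) for q in P]);c=b['color'].reshape(-1,3).astype(int)
    k=(c[:,0]>130)&(c[:,1]<60)&(M[:,2]>.15)&(M[:,2]<.2)&(abs(M[:,0])<.07)&(abs(M[:,1]+.12)<.04)
    if k.sum(): print(cam,k.sum(),M[k].min(0).round(4),M[k].max(0).round(4))
E
python3 k.py
```

```text
pos [ 0.5189 -0.2068  0.1722] mill [-0.0046 -0.1217  0.1722] yang 15.07 zdir [ 0.  0. -1.] t 19.425 F [ 0.1 -0.2  1.2] w 0.5 g 0.0
scene 56 [ 0.0168 -0.1242  0.1766] [ 0.0381 -0.1087  0.1897]
```

jog_arm(
  moves=[
    [0, 0.002, 0, 0],
    [0, 0.004, 0, 0],
    [0, 0.006, 0, 0],
    [0, 0.008, 0, 0],
    [0, 0.008, 0, 0],
  ],
)

```text
clock: 20.15
position: [0.5265, -0.2048, 0.1722]
ee_rot: [1.911, 2.494, 0.0]
force: [-0.5, -0.3, -0.7]
width: 0.003
gripper_force: 0.2
```

```bash
python3 k.py
```

```text
pos [ 0.5265 -0.2048  0.1722] mill [ 0.0033 -0.1217  0.1722] yang 15.07 zdir [ 0. -0. -1.] t 20.15 F [-0.5 -0.3 -0.7] w 0.3 g 0.15375021379441023
scene 62 [ 0.0248 -0.1276  0.1726] [ 0.0452 -0.1093  0.1863]
```

jog_arm(
  moves=[
    [0, 0.001, 0, 0],
    [0, 0.002, 0, 0],
    [0, 0.003, 0, 0],
    [0, 0.003, 0, 0],
  ],
)

```text
clock: 20.75
position: [0.5272, -0.2046, 0.1721]
ee_rot: [-1.911, -2.49, 0.003]
force: [-8.7, -1.3, 4.8]
width: 0.007
gripper_force: 4.7
```

jog_arm(
  moves=[
    [0, 0.001, 0, 0],
    [0, 0.002, 0, 0],
    [0, 0.002, 0, 0],
  ],
)

```text
clock: 21.12
position: [0.5275, -0.2046, 0.172]
ee_rot: [-1.911, -2.487, 0.005]
force: [-15.8, -1.8, 10.1]
width: 0.002
gripper_force: 7.9
```

The lever is hard against its stop at 16 N. Back off, rise, and check.

jog_arm(
  moves=[
    [0, -0.01, 0, 0],
    [0, -0.03, 0, 0],
    [0, -0.04, 0, 0],
    [0, -0.04, -0.05, 0],
    [0, -0.04, -0.1, 0],
    [-0.04, -0.08, -0.12, 0],
    [-0.08, -0.12, -0.12, 0],
    [-0.12, -0.14, -0.12, 0],
    [-0.12, -0.14, -0.12, 0],
    [-0.12, -0.14, -0.12, 0],
  ],
)

```text
clock: 22.38
position: [0.4277, -0.3552, 0.2921]
ee_rot: [-1.911, -2.494, -0.001]
force: [0.9, 0.5, -0.1]
width: 0.007
gripper_force: 0.0
```

```bash
python3 k.py; python3 m.py 9; python3 - <<'E'
from h import *
a=load('scene9');b=load('side9')
cv2.imwrite('pics/p9.png',np.hstack([cv2.resize(i[...,::-1],(400,400)) for i in (a['color'][100:300,160:360],b['color'][170:390,210:430])]))
E
```

```text
pos [ 0.4277 -0.3552  0.2921] mill [-0.1313 -0.2412  0.2921] yang 15.09 zdir [ 0.     0.001 -1.   ] t 22.375 F [ 0.9  0.5 -0.1] w 0.6 g 0.0
side 128 [ 0.0195 -0.133   0.1723] [ 0.039  -0.1118  0.1866]
scene 69 [ 0.0238 -0.1309  0.1719] [ 0.0441 -0.1089  0.1881]
pos [ 0.428  -0.3545  0.2921] mill [-0.1308 -0.2406  0.2921] yang 15.19 zdir [ 0.     0.001 -1.   ] t 22.475 F [-0.   0.8  1. ] w 0.6 g 0.0
[0.2403 0.1311 0.1953] 0.002
scene lid 253 [[-0.0206, 0.0382, 0.0852], [0.0235, 0.0554, 0.1302]]
plate+y [[-0.0467, 0.0728, 0.0787], [0.0483, 0.0814, 0.0867]]
side lid 68 [[-0.0248, 0.0446, 0.1046], [0.0118, 0.0544, 0.1279]]
plate+y [[-0.0492, 0.0748, 0.0785], [0.0469, 0.0829, 0.0866]]
```

View pics/p9.png

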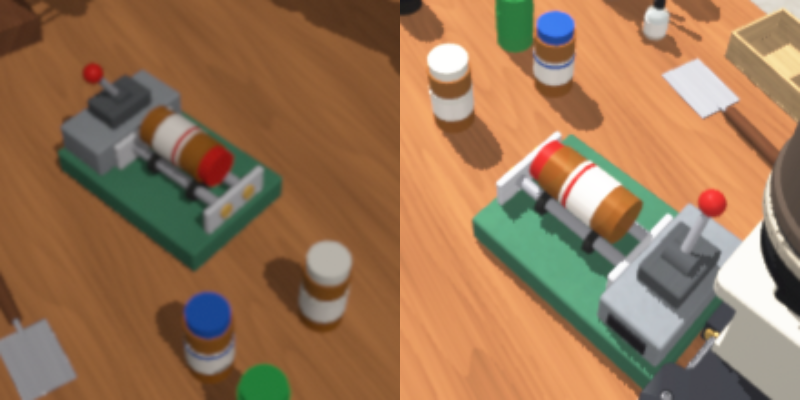

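The jar lies on the rollers with its lid at (215,165) in the left half, the lever leans to +x with its knob at (92,73), and the blue and white jars still stand. Handing in.

```bash
python3 -c "
from cell import arm
print(arm.sign_off())"
```

```text
the job is handed in; nothing more can be done
None
```

I handed the job in at about 22.5 s: the red-lidded jar lies on its side on the rollers, about 1 mm off the middle by camera, lid away from the housing. I then pushed the lever to its far stop, and the blue- and white-lidded jars are still standing where they were.

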